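# Eject a specimen carrier and hold it level

### The arm

A 6-joint arm with a two-finger parallel gripper is mounted at the origin on the work surface. World frame = base frame: x ahead of the robot, y to its left, z up, the work surface at z = 0. Lengths are in m, angles in degrees, forces in N, time in s.
With the tool pointing down it reaches from about 0.35 to 0.875 m from the base axis. Payload 4.2 kg.
Tool frame: the origin (TCP) lies midway between the tips of the shut fingers; the grasp point (between the pads) lies 19 mm behind it (r.pinch_z is the distance from the TCP to the grasp point, in m); z points along the fingers, y is the line along which they close (so a half turn about z gives the same grasp; the last joint's range is limited). The gripper opens to 87 mm and grips with 3 to 60 N. Pads are 19 mm wide; open, the fingers measure 117 mm over their backs; the gripper's body (75 mm by 190 mm) begins 51 mm behind the grasp point.
Start: joints at [92.166, 22.042, 0.453, 0, -68.411, -14.817], TCP at [0.137, 0.61, 0.223] pointing down, gripper open.
Joint ranges: [-179.83, 179.83], [-69.29, 118.12], [-61.27, 80.66], [-181.25, 117.63], [-171.15, -9.14], [-177.46, 177.46]. Speed limits (degrees/s): [159.86, 159.86, 180, 180, 180, 180].

### API

Orientations are given as a 3x3 rotation matrix whose columns are the frame's x, y, z axes.
In Python, from station import r, imaging, models gives the robot as it stands. The module is installed in compiled form; this text tells all that it offers.
- The arm moves only by the tool apply_moves, never from a script. Its argument "moves" is a list of rows, each a list of 2 entries, a list of its own where there are three numbers: the shift along the tool's x, y, z in m, then the turn about the tool's z in degrees. A call has 1 to 5 rows; each row shifts and turns the commanded pose from where the row before left it, along the tool's axes as they then stand; what a row does not reach is not made up. A row lasts 1/12 s, in which the tool goes at most 41.7 mm and 7.16 degrees, less where a joint would pass 70% of its speed; a pose out of reach is approached as far as the arm can. A call is refused whole if a number of a shift passes 0.0417 or a number of a turn 7.16, either way. A call with a gripper value outside its range is refused whole. "hand" is the finger opening in m, from 0 to 0.087, set as the call begins (left out, the last holds). The fingers move at their own pace and stop on an object; the grip force is fixed at half the most. Time passes only in rows, so rows that do not move let the fingers close. It gives the time, the measured TCP pose, the force, the opening and the grip force at its end, in the units of the state.
- r.sense(): the state, without advancing time (a new reading comes with each control period).
- imaging.capture(name): name is "side" or "top"; returns a dict with "frame" (400x640x3 uint8, blue, green, red), "intrinsics" (3x3 intrinsics, pixels), "eye" and "orientation" of the camera in the world. Camera axes: x right, y down, z forward; pixel columns grow to the right and rows downward; lengths in m; the calibration is good to about 2 mm. A picture is of the moment at which its call begins. There is no depth.
- r.finish_job(): hands the job in; it is judged then, once.
Trained networks look in a picture, given as the dict that the camera call returned (one of the last four; its "shot" number tells which), for a name from the list of things; names that differ only in an ending like _2 or _b are one class to them, and where a whole thing is asked for, a point or a joint stands for the part that bears it (a point fixed in the world has none). Each returns a list of dicts, best first, with "confidence" (0 to 1); they miss things now and then, are a little off and sometimes report something else, mostly with a low value. They report only what shows in the picture. A call takes as long as a camera call. They do not tell look-alikes from the thing itself.
- models.cut_out(picture, target): "region" (400x640 bool, what is visible of it) and "extent" ([left, top, width, height] as shares, 0 to 1, of the picture: columns of its width, rows of its height, round what is visible of it).
- models.place_of(picture, target): "at" ([column, row] as shares, 0 to 1, of the picture: columns of its width, rows of its height: a listed point, or the origin of a listed thing).
The state is a dict: "time_s": time; "joints": joint angles; "joint_velocities": joint speeds; "effort": joint torques, N m; "tcp_pos": TCP position; "ee_rot": TCP orientation; "wrist_force": force on the tool from outside, world axes, zero at the start; "moment": the same for the moment, N m; "gripper_width": opening from 0.0 (shut) to 1.0 (fully open); "gripper_force": force on a finger pad.
Only numpy, scipy, OpenCV 4.12 (cv2) and the standard library are available. Lean on these libraries where they do the work, as an engineer would, in place of code of your own. Each camera call takes 0.05 s, during which the arm holds its last target. There are 200 camera calls.

### The job

Press the spring ejector at the back of the dock all the way in so that it pushes the specimen carrier out from under the hood (do not touch the carrier before it is out), then take the carrier by its upright handle and lift it up, level, with the glass dish staying on it, until its underside is about 15 cm above the bench. Finish while holding it there, steady and level in the gripper and touching nothing else; nothing is put down. Leave everything else on the bench where it is.

Things in the scene. Friction and masses are not known exactly. Their poses are not given: they have to be found in the camera images.
- dock: fixed dock: grey base 20 mm high (deck z=20), x -165..140, y +-46 mm; origin at bench level; carrier is ejected along its +x. White hood x -72..4, y +-44, top z=74 mm covers the carrier's rear half and handle; open above ahead of it. Side rails (inner faces y +-30.5) and end lip (x 134..140) rise to z=26 mm
- ejector (a joint): spring ejector slide at the dock's rear (-x) end, m: 0 at rest, 0.070 fully pressed, along the dock's +x. Its rod under the hood pushes the carrier's rear edge (3 to 9 mm idle travel first). Takes about 2 N at first, 6 N fully in, plus 1 to 2 N carrier friction; springs back when let go, the carrier stays out
- paddle (a point): centre of the rear face of the ejector's upright steel thumb paddle (44 mm wide along the dock's y, 8 thick, z = 22 to 65 mm over the bench); push here along the dock's +x. At rest at x = -158, y = 0 in the dock's frame; moves with the slide
- carrier: aluminium carrier flat on the dock's deck, about 200 g: plate 110 (x) x 56 (y) x 5 mm, origin at centre of underside, x as the dock's at the start. Steel block at its rear (x -55..-35) 17 mm high; upright handle at x = -14; rim (8 mm high over the underside) round the dish's seat at x = +30 mm. With the dish it balances under the handle
- handle (a point): top centre of the carrier's handle: upright rib 20 mm long (x), 12 thick (y), its top 40 mm over the carrier's underside, plate top at 5 mm. At the start 8 mm inside the hood's mouth; ejected, its centre stands 49 mm out and the whole carrier is clear of the hood. Pinch it across its thickness (carrier's y). 11 mm behind it is the rear block, 10 mm ahead the dish's rim
- dish: loose square glass dish with a round hollow, 38 x 38 x 15 mm, about 45 g, sitting inside the rim on the carrier's front part, 30 mm ahead of the carrier's origin, 5 mm over its underside; origin at centre of underside
- spare_carrier: an empty carrier of the same shape as carrier, without dish, standing on the bench (not in the dock); 40 mm high; origin at centre of underside; leave alone
- spare_dish: a glass dish like dish, 38 x 38 x 15 mm, on the bench; leave alone
- amber_bottle: amber bottle with black cap, radius 30, 120 mm high, origin under its centre; leave alone
- petri: flat round clear petri dish, radius 46, 15 mm high, on the bench; leave alone
- tweezers: steel tweezers lying on the bench, about 135 mm long along x, 6 mm high; leave alone
- beaker: glass beaker, radius 35, 90 mm high; leave alone
- tip_box: grey pipette-tip box, 120 x 82 x 60 mm high; leave alone
Not all that is in view belongs to the job. Leave any blue or red look-alike of the carrier alone. What is shaped like the dish but yellow is not meant.

How it is judged:
By the outcome, as a careful person would: the job done as asked, in the order asked, and still so for the second after the job is handed in, while the arm keeps its last pose, push and grip.
It also fails if it takes over 54 s, if anything falls off the work surface, if the arm or the gripper's body presses on something with over 40 N, if the wrist force passes 120 N, or if a joint passes its speed limit or range.

## Working session

There is one attempt and no reset: what is moved stays moved. The work goes in short steps, Python scripts to look and compute and a tool call to move; the robot and the scene stay as the last step left them, time stands still between calls to the robot, and variables do not carry over. Pictures are saved under pics/ and viewed, at most 10 in all, crops included, and the job is handed in when it is done.

Besides the shell and the picture viewer there is one more tool, called after "Request:" as a command line: name --argument value ..., lists and objects as JSON in quotes. apply_moves: Moves the arm, as the interface text tells. Its arguments: {"type":"object","properties":{"moves":{"type":"array"},"hand":{"type":"number"}},"required":["moves"]}

```bash
mkdir -p pics; cat > h.py <<'E'
import numpy as np, cv2
from station import r, imaging, models
def ray(p,at):
    K=np.array(p["intrinsics"]);R=np.array(p["orientation"]);h,w=p["frame"].shape[:2]
    d=R@np.linalg.inv(K)@np.array([at[0]*w,at[1]*h,1]);return np.array(p["eye"],float),d/np.linalg.norm(d)
def tri(rs):
    A=sum(np.eye(3)-np.outer(d,d) for e,d in rs);b=sum((np.eye(3)-np.outer(d,d))@e for e,d in rs)
    x=np.linalg.solve(A,b);return x,[np.linalg.norm((np.eye(3)-np.outer(d,d))@(x-e)) for e,d in rs]
def onz(rr,z): e,d=rr;return e+d*(z-e[2])/d[2]
def proj(p,X):
    K=np.array(p["intrinsics"]);R=np.array(p["orientation"]);c=K@(R.T@(np.array(X)-p["eye"]));return c[:2]/c[2]
E
python3 - <<'E'
from h import *
np.set_printoptions(precision=4,suppress=True)
P={n:imaging.capture(n) for n in("side","top")}
for n,p in P.items():
    cv2.imwrite(f"pics/{n}0.png",p["frame"]);print(n,p["eye"],p["orientation"],p["intrinsics"])
for t in["dock","paddle","carrier","handle","dish","spare_carrier","ejector"]:
    for n,p in P.items():
        try:
            for o in models.place_of(p,t)[:3]: print(t,n,round(o["confidence"],2),np.array(o["at"])*[640,400],onz(ray(p,o["at"]),0.0))
        except Exception as e: print(t,n,e)
s=r.sense();print(s["tcp_pos"],s["ee_rot"],r.pinch_z,s["time_s"])
E
```

```text
side [ 0.1248 -0.7707  1.0296] [[ 0.8847 -0.342   0.3167]
 [-0.4661 -0.6565  0.593 ]
 [ 0.0051 -0.6723 -0.7403]] [[511.9125   0.     320.9074]
 [  0.     511.9125 194.9541]
 [  0.       0.       1.    ]]
top [ 0.2745 -0.0172  1.3098] [[ 0.0249 -0.9786  0.2045]
 [-0.9997 -0.0253  0.0005]
 [ 0.0047 -0.2044 -0.9789]] [[418.9047   0.     323.8235]
 [  0.     418.9047 202.1866]
 [  0.       0.       1.    ]]
dock side 0.76 [305.408 205.28 ] [0.5113 0.0403 0.    ]
dock top 0.3 [306.624 210.6  ] [0.5194 0.0375 0.    ]
paddle side 0.78 [271.296 162.68 ] [0.4971 0.2313 0.    ]
paddle side 0.29 [309.824 202.88 ] [0.5256 0.0425 0.    ]
carrier side 0.88 [303.872 202.32 ] [0.5124 0.0517 0.    ]
carrier side 0.77 [354.88 276.68] [ 0.5147 -0.215   0.    ]
carrier side 0.64 [401.6  241.32] [ 0.6718 -0.1788  0.    ]
carrier top 0.92 [373.568 163.52 ] [ 0.681  -0.1754  0.    ]
carrier top 0.71 [295.488 245.8  ] [0.4066 0.0686 0.    ]
carrier top 0.58 [390.08 216.68] [ 0.5066 -0.2279  0.    ]
handle side 0.86 [352.192 265.2  ] [ 0.5255 -0.1837  0.    ]
handle side 0.68 [307.328 189.6  ] [0.5415 0.0889
[... 399 characters left out ...]
0.1003 0.    ]
dish top 0.66 [316.096 209.52 ] [0.5236 0.0075 0.    ]
dish top 0.45 [352.384 273.12 ] [ 0.3268 -0.1102  0.    ]
dish top 0.42 [307.392 207.28 ] [0.5302 0.0354 0.    ]
spare_carrier side 0.84 [361.088 200.32 ] [ 0.6522 -0.0131  0.    ]
spare_carrier top 0.79 [321.408 166.68 ] [ 0.6658 -0.0057  0.    ]
ejector side it knows: amber_bottle, beaker, carrier, dish, dock, handle, paddle, petri, spare_carrier, spare_dish, tip_box, tweezers
ejector top it knows: amber_bottle, beaker, carrier, dish, dock, handle, paddle, petri, spare_carrier, spare_dish, tip_box, tweezers
[0.1368 0.6098 0.2226] [[ 0.9757 -0.219  -0.    ]
 [-0.219  -0.9757  0.    ]
 [-0.     -0.     -1.    ]] 0.0187 0.7
```

View pics/side0.png

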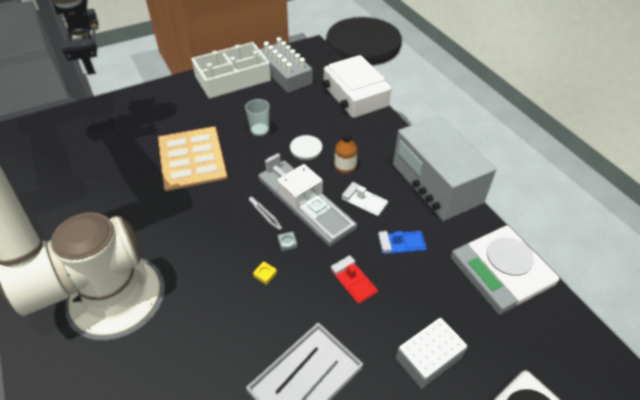

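View pics/top0.png

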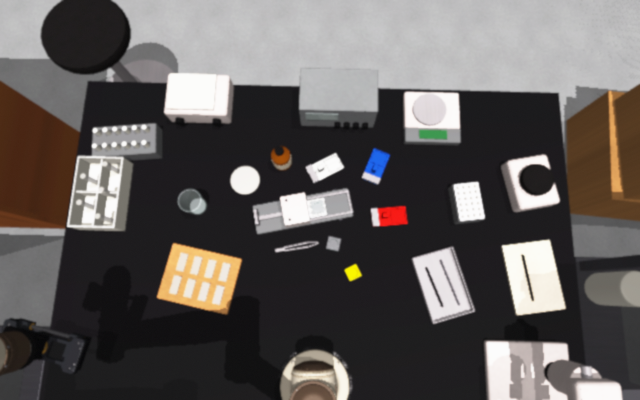

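Side view: the dock runs from the paddle at about (272,160) to the front lip at (340,235). The hood is at (300,182) and the dish at (317,204). In the top view the dock spans (255,218) to (352,205), with the paddle end on the left (+y).

```bash
python3 - <<'E'
from h import *
from scipy.optimize import least_squares
np.set_printoptions(precision=4,suppress=True)
P={n:imaging.capture(n) for n in("side","top")}
M={}
for n,p in P.items():
    o=models.cut_out(p,"dock")
    print(n,[(round(q["confidence"],2),np.array(q["extent"])*[640,400,640,400],q["region"].sum()) for q in o[:3]])
    M[n]=o[0]["region"]
    print([ (t,np.array(q["at"])*[640,400]) for t in["paddle"] for q in models.place_of(p,t)])
# fit silhouette: model = union of hulls
def boxes():
    def b(x0,x1,y0,y1,z0,z1): return np.array([[x,y,z] for x in(x0,x1) for y in(y0,y1) for z in(z0,z1)])/1000
    return [b(-165,140,-46,46,0,20),b(-72,4,-44,44,20,74),b(134,140,-46,46,20,26),b(-158,-150,-22,22,22,65)]
def sil(p,q):
    c,s=np.cos(q[2]),np.sin(q[2]);R=np.array([[c,-s,0],[s,c,0],[0,0,1]]);im=np.zeros((1600,2560),np.uint8)
    for b in boxes():
        uv=np.array([proj(p,R@v+[q[0],q[1],0]) for v in b])*4
        cv2.fillConvexPoly(im,cv2.convexHull(uv.astype(np.float32)).astype(int),255)
    return cv2.resize(im,(640,400),interpolation=cv2.INTER_AREA)/255.
from scipy.optimize import minimize
for ns in(["side"],["top"],["side","top"]):
    f=lambda q:sum(np.abs(sil(P[n],q)-M[n]).sum() for n in ns)
    m=minimize(f,[.53,.04,np.radians(-83)],method="Nelder-Mead",options=dict(initial_simplex=[[.53,.04,-1.45],[.51,.04,-1.45],[.53,.06,-1.45],[.53,.04,-1.3]],xatol=1e-4))
    print(ns,m.x,np.degrees(m.x[2]),m.fun)
q=m.x;np.save("dock.npy",q)
c,s=np.cos(q[2]),np.sin(q[2]);R=np.array([[c,-s,0],[s,c,0],[0,0,1]])
out=[]
for n,p in P.items():
    k=6;u,v=[int(a) for a in proj(p,[q[0],q[1],0.02])];x0,y0=u-62,v-45
    im=cv2.resize(p["frame"][y0:y0+90,x0:x0+125],None,fx=k,fy=k,interpolation=cv2.INTER_CUBIC)
    for b in boxes():
        uv=(np.array([proj(p,R@w+[q[0],q[1],0]) for w in b])-[x0,y0]+.5)*k
        for i in range(8):
            for j in(1,2,4):
                if not i&j: cv2.line(im,tuple(uv[i].astype(int)),tuple(uv[i|j].astype(int)),(0,255,0),1)
    cv2.imwrite(f"pics/{n}1.png",im)
E
```

```text
side [(0.72, array([258.176, 153.6  ,  97.92 ,  94.6  ]), np.int64(3208))]
[('paddle', array([273.728, 163.32 ]))]
top [(0.92, array([254.08 , 192.52 ,  99.712,  46.8  ]), np.int64(2637)), (0.72, array([253.888, 214.68 ,  30.208,   7.2  ]), np.int64(204))]
[('paddle', array([253.312, 221.   ]))]
['side'] [ 0.5182  0.0372 -1.3766] -78.8745039670059 721.1254901960784
['top'] [ 0.5162  0.0382 -1.363 ] -78.09459070167838 416.16078431372546
['side', 'top'] [ 0.5168  0.038  -1.3748] -78.77248771236192 1173.6784313725489
```

View pics/side1.png

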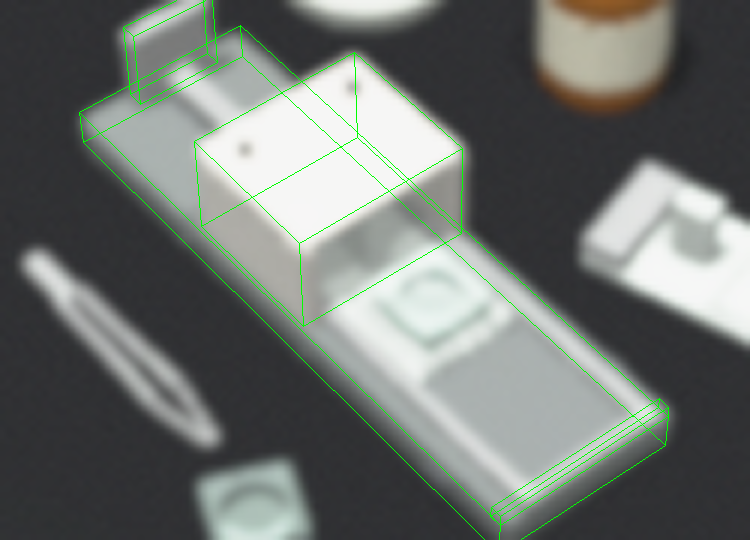

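View pics/top1.png

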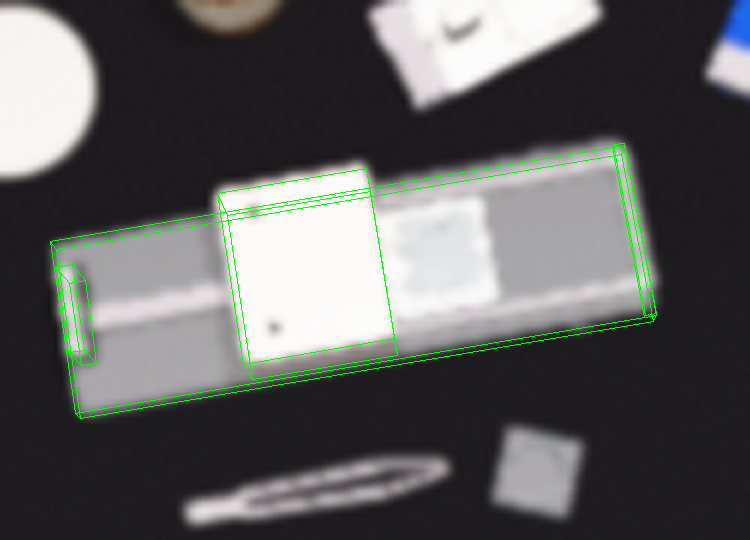

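The dock fits well in both views, so I'm taking dock (0.517, 0.038), yaw −78.8°. Next I shut the fingers, then turn and travel at the present height, with tool x along the dock's +x.

Request:
apply_moves --moves '[[[0.04,0,0],6.6],[[0.04,0,0],6.6],[[0.04,0,0],6.6],[[0.04,0,0],6.6],[[0.04,0,0],6.6]]' --hand 0

```text
time_s: 1.42
tcp_pos: [0.3161, 0.5232, 0.2223]
ee_rot: [[0.695, -0.719, 0.0], [-0.719, -0.695, 0.0], [0.0, -0.0, -1.0]]
wrist_force: [1.0, 0.3, -0.2]
gripper_width: 0.713
gripper_force: 0.0
```

Request:
apply_moves --moves '[[[0.03,0,0],6.6],[[0.03,0,0],6.6],[[0.03,0,0],6.6],[[0.03,0,0],6.6],[[0,0,0],6.6]]'

```text
time_s: 1.83
tcp_pos: [0.3833, 0.4214, 0.2228]
ee_rot: [[0.187, -0.982, -0.001], [-0.982, -0.187, -0.001], [0.001, 0.001, -1.0]]
wrist_force: [-0.2, 0.1, 0.2]
gripper_width: 0.326
gripper_force: 0.0
```

```bash
cat > st.py <<'E'
from h import *
np.set_printoptions(precision=4,suppress=True)
q=np.load("dock.npy");c,s_=np.cos(q[2]),np.sin(q[2])
def todock(X): X=np.array(X)-[q[0],q[1],0];return np.array([c*X[0]+s_*X[1],-s_*X[0]+c*X[1],X[2]])
s=r.sense();R=np.array(s["ee_rot"])
def state():
    print("dock-frame tcp mm",todock(s["tcp_pos"])*1000,"tool x yaw err",np.degrees(np.arctan2(R[1,0],R[0,0])-q[2]),"tilt",R[:,2],"F",s["wrist_force"],"w",s["gripper_width"],s["gripper_force"],"t",s["time_s"],"j",s["joints"])
E
python3 - <<'E'
from st import *
state()
P={n:imaging.capture(n) for n in("side","top")}
for t in["beaker","amber_bottle","petri","spare_carrier","paddle"]:
    rs=[]
    for n,p in P.items():
        o=models.place_of(p,t)
        if o: rs.append(ray(p,o[0]["at"]));print(t,n,o[0]["confidence"],todock(onz(rs[-1],0))*1000)
    if len(rs)==2: print(t,todock(tri(rs)[0])*1000,tri(rs)[1])
E
```

```text
dock-frame tcp mm [-402.0849  -56.3265  222.8418] tool x yaw err -0.45938879021848644 tilt [-0.0006 -0.0014 -1.    ] F [-0.1526  0.0954  0.248 ] w 0.32611200328564327 0.0 t 1.8333 j [ 64.0055  16.6916  -7.4343   0.0052 -65.9635 -53.2395]
beaker side 0.74 [-334.7049   68.1763    0.    ]
beaker top 0.66 [-345.0916   75.9256    0.    ]
beaker [-349.6485   78.3903  -15.0271] [np.float64(0.0013497451437822817), np.float64(0.0013497451437823743)]
amber_bottle side 0.92 [-35.4737 178.0354   0.    ]
amber_bottle top 0.92 [-49.3617 170.6338   0.    ]
amber_bottle [-47.019  180.8184 -13.3192] [np.float64(0.006383087532191129), np.float64(0.006383087532190992)]
petri side 0.87 [-170.6373  126.162     0.    ]
petri top 0.93 [-185.6907  139.5145    0.    ]
petri [-190.2009  144.0314  -23.4953] [np.float64(0.00260518588236851), np.float64(0.0026051858823687092)]
spare_carrier side 0.86 [ 80.963  126.8517   0.    ]
spare_carrier top 0.75 [ 62.116  131.3571   0.    ]
spare_carrier [ 64.3533 141.069  -25.7163] [np.float64(0.0024416319607732215), np.float64(0.002441631960773308)]
paddle side 0.68 [-189.6593   24.88      0.    ]
paddle top 0.62 [-166.3411   -3.8348    0.    ]
paddle [-157.9126   -4.0247   39.042 ] [np.float64(0.007766686781696072), np.float64(0.007766686781696152)]
```

Request:
apply_moves --moves '[[[0.037,-0.0112,0],-0.5],[[0.037,-0.0112,0],0],[[0.037,-0.0112,0],0],[[0.037,-0.0112,0],0],[[0.037,-0.0112,0],0]]'

```text
time_s: 2.85
tcp_pos: [0.4747, 0.2546, 0.2227]
ee_rot: [[0.207, -0.978, 0.0], [-0.978, -0.207, 0.0], [-0.0, -0.0, -1.0]]
wrist_force: [0.8, 0.2, -0.9]
gripper_width: 0.004
gripper_force: 0.0
```

Request:
apply_moves --moves '[[[0,0,0.037],0],[[0,0,0.037],0],[[0,0,0.037],0],[[0,0,0.037],0],[[0,0,0.037],0]]'

```text
time_s: 3.27
tcp_pos: [0.4745, 0.2559, 0.0365]
ee_rot: [[0.206, -0.979, 0.001], [-0.979, -0.206, 0.001], [-0.001, -0.001, -1.0]]
wrist_force: [-0.2, 0.7, -0.1]
gripper_width: 0.007
gripper_force: 0.0
```

```bash
python3 - <<'E'
from st import *
state()
p=imaging.capture("side");cv2.imwrite("pics/s2.png",cv2.resize(p["frame"][100:260,220:400],None,fx=4,fy=3.75,interpolation=cv2.INTER_CUBIC))
E
```

```text
dock-frame tcp mm [-222.0276    0.9361   36.452 ] tool x yaw err 0.6385357364996177 tilt [ 0.0011  0.0009 -1.    ] F [-0.1742  0.6662 -0.1407] w 0.006847651125542731 0.0 t 3.2667 j [ 45.5862  25.8885 -24.7073   0.0134 -39.3206 -33.7306]
```

View pics/s2.png

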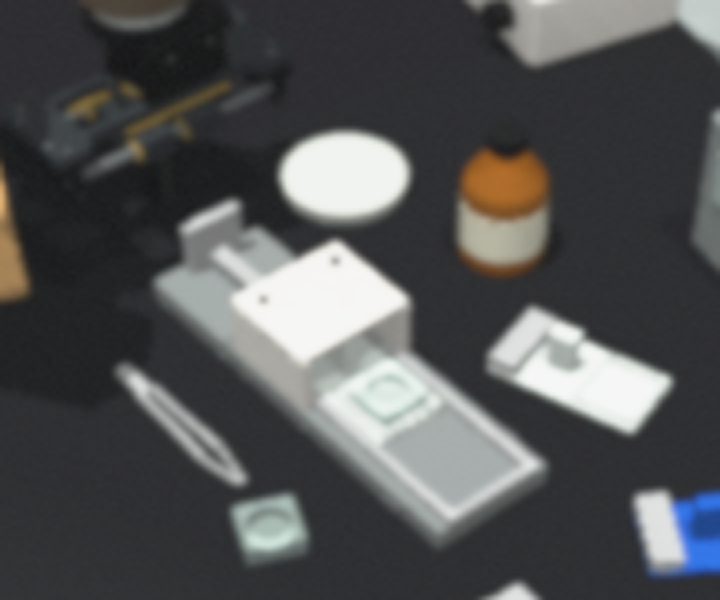

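The picture shows the gripper behind the paddle, at crop (170,180), with the path to the paddle at (210,230) clear. I'm approaching and then pushing slowly.

Request:
apply_moves --moves '[[[0.015,0,0],0.5],[[0.015,0,0],0],[[0.01,0,0],0],[[0.004,0,0],0],[[0,0,0],0]]'

```text
time_s: 3.73
tcp_pos: [0.4842, 0.212, 0.0396]
ee_rot: [[0.195, -0.981, 0.003], [-0.981, -0.195, 0.002], [-0.002, -0.003, -1.0]]
wrist_force: [-0.2, 0.5, -0.5]
gripper_width: 0.006
gripper_force: 0.0
```

Request:
apply_moves --moves '[[[0.003,0,0],0],[[0.003,0,0],0],[[0.003,0,0],0],[[0.003,0,0],0],[[0.003,0,0],0]]'

```text
time_s: 4.15
tcp_pos: [0.4866, 0.1989, 0.0381]
ee_rot: [[0.198, -0.98, 0.002], [-0.98, -0.198, 0.001], [-0.001, -0.002, -1.0]]
wrist_force: [-1.3, 3.0, 1.9]
gripper_width: 0.005
gripper_force: 1.4
```

```bash
python3 -c "
from st import *
state()"
```

```text
dock-frame tcp mm [-163.6998    1.7023   38.0598] tool x yaw err 0.17283448514485192 tilt [ 0.0017  0.0014 -1.    ] F [-1.3228  3.0173  1.8502] w 0.005465679924994507 1.3992579281330109 t 4.15 j [ 39.9229  24.7347 -26.5566  -0.0037 -38.5833 -28.5197]
```

Request:
apply_moves --moves '[[[0.004,0,0],0],[[0.004,0,0],0],[[0.004,0,0],0],[[0.004,0,0],0],[[0.004,0,0],0]]'

```text
time_s: 4.57
tcp_pos: [0.4908, 0.1797, 0.0381]
ee_rot: [[0.198, -0.98, 0.002], [-0.98, -0.198, 0.002], [-0.002, -0.003, -1.0]]
wrist_force: [-1.9, 5.2, 1.9]
gripper_width: 0.005
gripper_force: 2.9
```

Request:
apply_moves --moves '[[[0.004,0,0],0],[[0.004,0,0],0],[[0.004,0,0],0],[[0.004,0,0],0],[[0.004,0,0],0]]'

```text
time_s: 4.98
tcp_pos: [0.4951, 0.1603, 0.0381]
ee_rot: [[0.198, -0.98, 0.003], [-0.98, -0.198, 0.003], [-0.002, -0.004, -1.0]]
wrist_force: [-1.7, 6.1, 0.9]
gripper_width: 0.005
gripper_force: 3.2
```

Request:
apply_moves --moves '[[[0.004,0,0],0],[[0.004,0,0],0],[[0.004,0,0],0],[[0.004,0,0],0],[[0,0,0],0]]'

```text
time_s: 5.4
tcp_pos: [0.4986, 0.1444, 0.0381]
ee_rot: [[0.197, -0.98, 0.004], [-0.98, -0.197, 0.003], [-0.002, -0.004, -1.0]]
wrist_force: [-0.9, 5.2, 0.8]
gripper_width: 0.006
gripper_force: 2.6
```

```bash
python3 -c "
from st import *
state()"
```

```text
dock-frame tcp mm [-107.9448    2.8184   38.0914] tool x yaw err 0.15539607273177078 tilt [ 0.0035  0.0027 -1.    ] F [-0.9355  5.1948  0.8309] w 0.005643615120760689 2.606235444545746 t 5.4 j [ 34.0734  24.1921 -27.5701  -0.0211 -37.9854 -22.6741]
```

Request:
apply_moves --moves '[[[0.003,0,0],0],[[0.003,0,0],0],[[0.002,0,0],0],[[0.002,0,0],0],[[0,0,0],0]]'

```text
time_s: 5.82
tcp_pos: [0.5002, 0.1375, 0.0382]
ee_rot: [[0.197, -0.98, 0.004], [-0.98, -0.197, 0.007], [-0.006, -0.006, -1.0]]
wrist_force: [-5.7, 16.7, 1.9]
gripper_width: 0.004
gripper_force: 8.9
```

Request:
apply_moves --moves '[[[0.002,0,0],0],[[0.002,0,0],0],[[0,0,0],0]]'

```text
time_s: 6.07
tcp_pos: [0.5004, 0.1371, 0.0383]
ee_rot: [[0.197, -0.98, 0.005], [-0.98, -0.197, 0.011], [-0.01, -0.007, -1.0]]
wrist_force: [-14.0, 32.4, 3.9]
gripper_width: 0.006
gripper_force: 17.2
```

```bash
python3 -c "
from st import *
state()"
```

```text
dock-frame tcp mm [-100.4457    3.225    38.2712] tool x yaw err 0.13528842912963387 tilt [ 0.0051  0.0113 -0.9999] F [-13.9824  32.4043   3.9381] w 0.005866437258998418 17.17534102499485 t 6.0667 j [ 33.0203  24.077  -27.5226  -0.6252 -37.8013 -21.1676]
```

The ejector hit its hard stop: force jumped to 35 N after about 70 mm of travel. I'm backing off, rising and looking.

Request:
apply_moves --moves '[[[-0.012,0,0],0],[[-0.018,0,0],0],[[-0.02,0,0],0],[[-0.02,0,0],0],[[-0.02,0,0],0]]'

```text
time_s: 6.48
tcp_pos: [0.4817, 0.2182, 0.0374]
ee_rot: [[0.197, -0.98, -0.001], [-0.98, -0.197, -0.001], [0.001, 0.001, -1.0]]
wrist_force: [0.3, 0.3, 0.4]
gripper_width: 0.006
gripper_force: 0.0
```

Request:
apply_moves --moves '[[[-0.015,0,0],0],[[0,0,0],0],[[0,0,-0.04],0],[[0,0,-0.04],0],[[0,0,-0.04],0]]' --hand 0.06

```text
time_s: 6.9
tcp_pos: [0.4782, 0.2308, 0.1578]
ee_rot: [[0.197, -0.98, -0.003], [-0.98, -0.197, -0.003], [0.003, 0.004, -1.0]]
wrist_force: [0.0, 0.4, -0.5]
gripper_width: 0.299
gripper_force: 0.0
```

```bash
python3 - <<'E'
from st import *
state()
P={n:imaging.capture(n) for n in("side","top")}
for t in["handle","dish","carrier","paddle"]:
    O={n:models.place_of(p,t) for n,p in P.items()}
    for a in O["side"]:
        for b in O["top"]:
            x,e=tri([ray(P["side"],a["at"]),ray(P["top"],b["at"])])
            if e[0]<.012: print(t,round(a["confidence"],2),round(b["confidence"],2),x,todock(x)*1000,"err",e[0]*1000)
ims=[]
for n,p in P.items():
    u,v=[int(a) for a in proj(p,[.5168,.038,.02])]
    ims.append(cv2.resize(p["frame"][v-45:v+45,u-62:u+63],None,fx=3.2,fy=3.2*1.4,interpolation=cv2.INTER_CUBIC))
    print(n,"handle pred",proj(p,np.array([q[0]+c*.053,q[1]+s_*.053,.06]))-[u-62,v-45])
cv2.imwrite("pics/3.png",np.hstack(ims))
E
```

```text
dock-frame tcp mm [-196.6864   -0.2834  157.8051] tool x yaw err 0.11568951334206724 tilt [-0.0033 -0.0034 -1.    ] F [ 0.0329  0.3886 -0.5391] w 0.29872468048196227 0.0 t 6.9 j [ 43.284   16.424  -17.9622   0.0143 -55.8823 -31.9491]
handle 0.9 0.75 [ 0.5122 -0.2032  0.0297] [235.6676 -51.4426  29.666 ] err 2.3692839402453156
handle 0.9 0.57 [ 0.6233 -0.021  -0.288 ] [  78.5355   92.9233 -288.0498] err 8.766939664265598
handle 0.8 0.85 [ 0.6492 -0.1839  0.0466] [243.3712  86.6782  46.595 ] err 0.8816536811028087
handle 0.77 0.75 [ 0.4607 -0.1669  0.2651] [189.9949 -94.9532 265.1061] err 9.867669061054793
handle 0.77 0.57 [ 0.5339 -0.0174  0.0766] [57.6416  6.0168 76.6017] err 3.1165252642623478
dish 0.59 0.56 [ 0.3275 -0.1103  0.0111] [ 108.5515 -214.6047   11.1295] err 2.021220848640687
dish 0.56 0.58 [ 0.541  -0.0554  0.0258] [96.3104  5.572  25.8   ] err 3.846680949752472
carrier 0.84 0.89 [ 0.6717 -0.1832  0.0085] [247.071  108.8729   8.5023] err 4.6074518203868715
carrier 0.71 0.92 [ 0.5139 -0.2226  0.017 ] [255.0313 -53.6459  16.9783] err 2.7089508247802074
carrier 0.55 0.83 [ 0.5259 -0.0301  0.0274] [68.5242 -4.3021 27.4315] err 0.4812294181455316
paddle 0.7 0.52 [0.4786 0.1802 0.053 ] [-146.9139   -9.752    53.0141] err 7.082692027698947
side handle pred [75.241  46.8718]
top handle pred [78.9319 39.8765]
```

View pics/3.png

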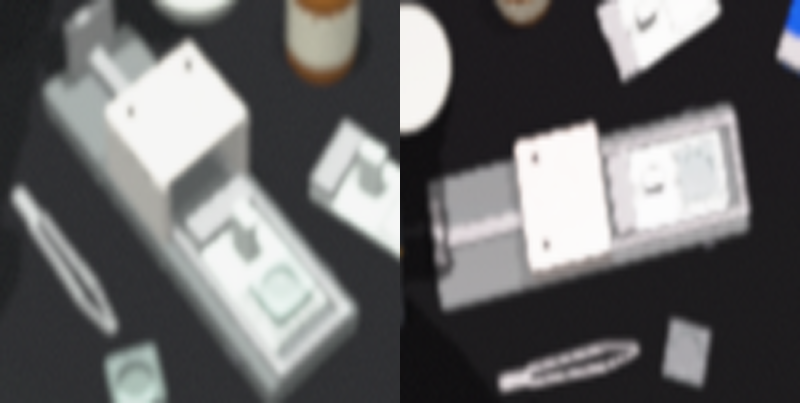

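The carrier is out, and the handle top is at the predicted pixels: (76,47) side and (79,40) top, in crop units. The dish is seated. Moving over the handle, now at dock x=53, y=0.

Request:
apply_moves --moves '[[[0.04,0,-0.01],0],[[0.041,0,0],0],[[0.041,0,0],0],[[0.041,0,0],0],[[0.041,0,0],0]]'

```text
time_s: 7.82
tcp_pos: [0.519, 0.0306, 0.1669]
ee_rot: [[0.198, -0.98, -0.001], [-0.98, -0.198, -0.001], [0.0, 0.001, -1.0]]
wrist_force: [1.1, -0.5, 0.6]
gripper_width: 0.689
gripper_force: 0.0
```

Request:
apply_moves --moves '[[[0.03,0,0],0],[[0.016,0,0],0],[[0,0,0.02],0],[[0,0,0.02],0],[[0,0,0],0]]'

```text
time_s: 8.23
tcp_pos: [0.5252, -0.0138, 0.1232]
ee_rot: [[0.194, -0.981, -0.009], [-0.981, -0.194, -0.001], [-0.001, 0.01, -1.0]]
wrist_force: [0.1, -0.6, 0.9]
gripper_width: 0.691
gripper_force: 0.0
```

```bash
python3 -c "
from st import *
state()"
```

```text
dock-frame tcp mm [ 52.4009  -1.9036 123.198 ] tool x yaw err -0.012060628626533754 tilt [-0.0095 -0.0013 -1.    ] F [ 0.0561 -0.627   0.8617] w 0.6907460419851531 0.0 t 8.2333 j [ 16.1532  18.2832 -21.0089  -0.1025 -51.2502  -4.873 ]
```

Request:
apply_moves --moves '[[[0,0,0.02],0],[[0,0,0.02],0],[[0,0,0.015],0],[[0,0,0],0],[[0,0,0],0]]'

```text
time_s: 8.65
tcp_pos: [0.5283, -0.0126, 0.0725]
ee_rot: [[0.198, -0.98, -0.001], [-0.98, -0.198, -0.001], [0.001, 0.002, -1.0]]
wrist_force: [0.5, 0.8, 0.0]
gripper_width: 0.691
gripper_force: 0.0
```

```bash
python3 - <<'E'
from st import *
state()
p=imaging.capture("side")
u,v=[int(a) for a in proj(p,[.527,-.014,.06])]
im=cv2.resize(p["frame"][v-35:v+35,u-45:u+45],None,fx=8,fy=8,interpolation=cv2.INTER_CUBIC)
cv2.imwrite("pics/4.png",im)
E
```

```text
dock-frame tcp mm [51.821   1.3872 72.4512] tool x yaw err 0.17734009804784215 tilt [-0.0015 -0.0009 -1.    ] F [0.5342 0.7774 0.0342] w 0.6912222746481668 0.0 t 8.65 j [ 16.2509  22.1268 -24.1943   0.0367 -43.7752  -4.8726]
```

View pics/4.png

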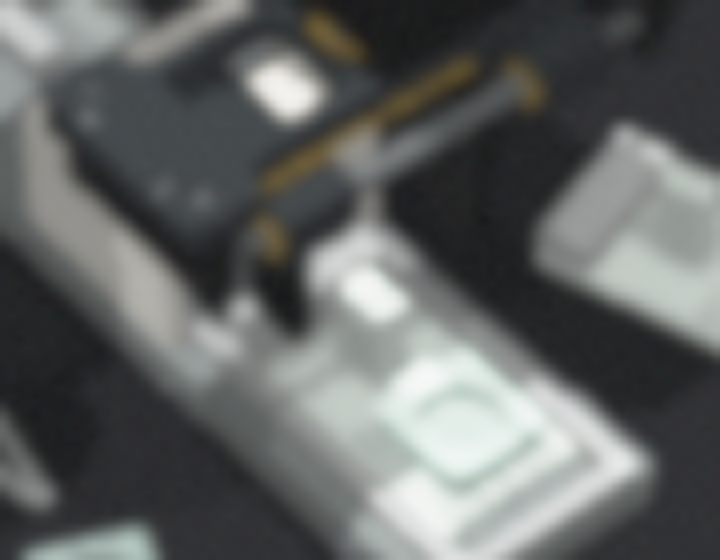

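```bash
python3 - <<'E'
from st import *
for i in range(2):
    p=imaging.capture("side");g=p["frame"].min(2).astype(float)
    u,v=[int(a) for a in proj(p,[.527,-.014,.06])];print("pred",proj(p,[.527,-.014,.06]))
    x0,y0=u-4,v-4;w=g[y0:y0+11,x0:x0+11];print(w.astype(int)) if i==0 else 0
    m=(w>215).astype(np.uint8);n,l,st,ce=cv2.connectedComponentsWithStats(m);k=1+st[1:,4].argmax()
    at=(ce[k]+[x0,y0]);print(at,st[k],todock(onz(ray(p,at/[640,400]),.06))*1000)
    print([(round(o["confidence"],2),np.array(o["at"])*[640,400],todock(onz(ray(p,o["at"]),.06))*1000) for o in models.place_of(p,"handle")])
E
```

```text
pred [320.1866 201.8819]
[[191 204 209 208 205 198 182 166 156 138 109]
 [205 210 207 202 196 185 166 156 157 150 128]
 [206 206 205 209 211 199 171 150 148 142 128]
 [194 201 216 228 234 229 206 170 145 132 122]
 [174 194 224 238 242 240 229 206 170 142 124]
 [153 181 219 237 242 241 238 231 213 175 141]
 [136 159 193 221 233 239 241 239 232 205 160]
 [127 141 161 186 215 231 238 237 227 203 166]
 [127 135 144 157 182 211 221 217 200 179 165]
 [136 139 140 145 157 175 183 179 170 167 170]
 [145 144 141 141 146 153 159 160 161 169 180]]
[320.9259 202.2593] [ 2  3  7  6 27] [55.0985  0.5279 60.    ]
[(0.89, array([320.896, 199.8  ]), array([48.5863,  5.7059, 60.    ])), (0.8, array([398.016, 233.88 ]), array([249.2044,  80.9668,  60.    ])), (0.58, array([352.384, 262.6  ]), array([242.9962, -59.1659,  60.    ]))]
pred [320.1866 201.8819]
[320.9259 202.2593] [ 2  3  7  6 27] [55.0985  0.5279 60.    ]
[(0.71, array([401.28, 236.4 ]), array([259.5078,  81.6608,  60.    ])), (0.61, array([320.576, 201.68 ]), array([53.027 ,  1.0674, 60.    ])), (0.59, array([350.208, 266.6  ]), array([248.1272, -70.2675,  60.    ]))]
```

The handle is at dock (54.5, 0.5) and the TCP at (51.8, 1.4). I'm correcting by +2.5 mm, descending and closing.

Request:
apply_moves --moves '[[[0.0025,0.001,0],0],[[0,0,0.015],0],[[0,0,0.015],0],[[0,0,0.009],0],[[0,0,0],0]]'

```text
time_s: 9.32
tcp_pos: [0.5264, -0.0158, 0.032]
ee_rot: [[0.196, -0.981, -0.004], [-0.981, -0.196, -0.001], [0.0, 0.004, -1.0]]
wrist_force: [-1.3, -0.7, -0.6]
gripper_width: 0.69
gripper_force: 0.0
```

```bash
python3 -c "
from st import *
state()"
```

```text
dock-frame tcp mm [54.6064 -1.0335 32.0039] tool x yaw err 0.09163282307830102 tilt [-0.0037 -0.0008 -1.    ] F [-1.3241 -0.666  -0.5641] w 0.6895869106435562 0.0 t 9.3167 j [ 15.9324  25.4774 -26.4507  -0.0266 -38.2895  -4.5924]
```

Request:
apply_moves --moves '[[[0,0,0],0],[[0,0,0],0],[[0,0,0],0],[[0,0,0],0],[[0,0,0],0]]' --hand 0

```text
time_s: 9.73
tcp_pos: [0.5282, -0.0153, 0.0341]
ee_rot: [[0.197, -0.98, 0.001], [-0.98, -0.197, 0.0], [-0.0, -0.001, -1.0]]
wrist_force: [-0.0, 0.4, -0.2]
gripper_width: 0.394
gripper_force: 0.0
```

Request:
apply_moves --moves '[[[0,0,0],0],[[0,0,0],0],[[0,0,0],0],[[0,0,0],0],[[0,0,0],0]]'

```text
time_s: 10.15
tcp_pos: [0.5286, -0.0152, 0.0337]
ee_rot: [[0.198, -0.98, 0.001], [-0.98, -0.198, 0.0], [0.0, -0.001, -1.0]]
wrist_force: [1.4, 0.6, 0.6]
gripper_width: 0.131
gripper_force: 30.0
```

Request:
apply_moves --moves '[[[0,0,0],0],[[0,0,0],0],[[0,0,0],0]]'

```text
time_s: 10.4
tcp_pos: [0.5285, -0.0152, 0.0338]
ee_rot: [[0.197, -0.98, 0.001], [-0.98, -0.197, 0.0], [0.0, -0.001, -1.0]]
wrist_force: [2.2, -0.1, 0.2]
gripper_width: 0.14
gripper_force: 30.0
```

Gripped at 12 mm opening with 30 N. Lifting 130 mm smoothly.

Request:
apply_moves --moves '[[[0,0,-0.002],0],[[0,0,-0.004],0],[[0,0,-0.006],0],[[0,0,-0.008],0],[[0,0,-0.01],0]]'

```text
time_s: 10.82
tcp_pos: [0.526, -0.0158, 0.0636]
ee_rot: [[0.196, -0.981, -0.004], [-0.981, -0.196, -0.001], [-0.0, 0.004, -1.0]]
wrist_force: [0.6, -0.4, -3.1]
gripper_width: 0.139
gripper_force: 30.0
```

Request:
apply_moves --moves '[[[0,0,-0.01],0],[[0,0,-0.01],0],[[0,0,-0.01],0],[[0,0,-0.01],0],[[0,0,-0.01],0]]'

```text
time_s: 11.23
tcp_pos: [0.5277, -0.0154, 0.1148]
ee_rot: [[0.197, -0.98, 0.0], [-0.98, -0.197, 0.0], [-0.0, -0.0, -1.0]]
wrist_force: [0.3, -0.4, -3.0]
gripper_width: 0.134
gripper_force: 30.0
```

Request:
apply_moves --moves '[[[0,0,-0.01],0],[[0,0,-0.01],0],[[0,0,-0.01],0],[[0,0,-0.008],0],[[0,0,-0.006],0]]'

```text
time_s: 11.65
tcp_pos: [0.5281, -0.0153, 0.1588]
ee_rot: [[0.197, -0.98, 0.001], [-0.98, -0.197, 0.0], [0.0, -0.001, -1.0]]
wrist_force: [0.4, 0.4, -2.7]
gripper_width: 0.135
gripper_force: 30.0
```

Request:
apply_moves --moves '[[[0,0,-0.004],0],[[0,0,-0.002],0],[[0,0,0],0],[[0,0,0],0],[[0,0,0],0]]'

```text
time_s: 12.07
tcp_pos: [0.5275, -0.0154, 0.163]
ee_rot: [[0.197, -0.98, -0.001], [-0.98, -0.197, -0.0], [-0.0, 0.001, -1.0]]
wrist_force: [0.4, 0.4, -3.0]
gripper_width: 0.137
gripper_force: 30.0
```

```bash
python3 - <<'E'
from st import *
state()
ims=[]
P={n:imaging.capture(n) for n in("side","top")}
for n,p in P.items():
    u,v=[int(a) for a in proj(p,[.525,0.01,.1])]
    ims.append(cv2.resize(p["frame"][v-60:v+60,u-60:u+60],(400,400),interpolation=cv2.INTER_CUBIC))
cv2.imwrite("pics/5.png",np.hstack(ims))
for t in["carrier","dish"]:
    O={n:models.place_of(p,t) for n,p in P.items()}
    for a in O["side"]:
        for b in O["top"]:
            x,e=tri([ray(P["side"],a["at"]),ray(P["top"],b["at"])])
            if e[0]<.012: print(t,round(a["confidence"],2),round(b["confidence"],2),x,todock(x)*1000,e[0]*1000)
E
```

```text
dock-frame tcp mm [ 54.421    0.0573 162.9727] tool x yaw err 0.11616421751227231 tilt [-0.0013 -0.0002 -1.    ] F [ 0.4443  0.3919 -3.0115] w 0.1368479485384463 29.987635212019086 t 12.0667 j [ 15.9482  15.716  -18.1294  -0.0103 -56.2271  -4.5988]
carrier 0.75 0.56 [ 0.5086 -0.2221  0.0141] [253.5074 -58.6674  14.0698] 1.7823937048974994
carrier 0.75 0.45 [ 0.6383 -0.0232 -0.3516] [  83.6597  107.2442 -351.6244] 5.980350631855598
carrier 0.59 0.56 [ 0.4507 -0.1732  0.3183] [ 194.2105 -105.93    318.3306] 4.3330256049157585
carrier 0.59 0.45 [ 0.5276 -0.0204  0.1371] [ 59.3585  -0.7627 137.056 ] 0.4967335548565465
carrier 0.59 0.87 [ 0.6648 -0.1902  0.0237] [252.5663 100.6851  23.7198] 0.24889986030879574
dish 0.75 0.65 [ 0.5349 -0.0567  0.1646] [ 96.3437  -0.7239 164.5873] 3.0352172886445627
dish 0.68 0.59 [ 0.326  -0.1109  0.0219] [ 108.8004 -216.1665   21.9445] 6.911295588567271
```

View pics/5.png

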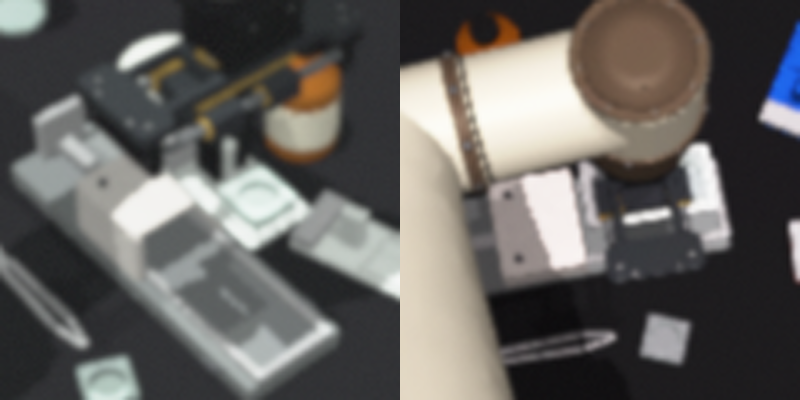

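The carrier is raised and looks level, with the dish seated at crop (255,195). The 3 N load agrees with about 250–300 g. Underside is at about 0.15 m. Handing in after a short settle.

Request:
apply_moves --moves '[[[0,0,0],0],[[0,0,0],0],[[0,0,0],0],[[0,0,0],0],[[0,0,0],0]]'

```text
time_s: 12.78
tcp_pos: [0.5278, -0.0154, 0.1636]
ee_rot: [[0.197, -0.98, 0.0], [-0.98, -0.197, 0.0], [-0.0, -0.0, -1.0]]
wrist_force: [0.1, -0.2, -3.3]
gripper_width: 0.141
gripper_force: 30.0
```

```bash
python3 -c "
from station import r
print(r.finish_job())"
```

```text
the job is handed in; nothing more can be done
None
```

The job is handed in at about 12.8 s: I pressed the ejector to its stop, and the carrier came out and is held steady and level by its handle, dish on it, underside about 15 cm above the bench (no verdict was returned).

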